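# Dock a slide-in tool battery in its charger

### The arm

A 6-joint arm with a two-finger parallel gripper is mounted at the origin on the work surface. World frame = base frame: x ahead of the robot, y to its left, z up, the work surface at z = 0. Lengths are in m, angles in rad, forces in N, time in s.
With the tool pointing down it reaches from about 0.4 to 0.925 m from the base axis. Payload 12.5 kg.
Tool frame: the origin (TCP) lies on the centre line of the jaws, within the pads' length; the fingertips stand 14 mm ahead of it and the grasp point (between the pads) lies 5 mm behind it; z points along the fingers, y is the direction in which the jaws open and shut (so a half turn about z gives the same grasp; the last joint's range is limited). The gripper opens to 95 mm and grips with 3 to 60 N. Pads are 20 mm wide; open, the fingers measure 119 mm over their backs; the gripper's body (75 mm by 180 mm) begins 59 mm behind the grasp point.
Start: joints at [1.134, 0.491, 1.559, -0, 1.092, -0.106], TCP at [0.203, 0.591, 0.198] pointing down, gripper open.
Joint ranges: [-3.1, 3.1], [-0.84, 2.19], [0.05, 2.79], [-1.13, 4.28], [0.06, 2.93], [-2.69, 2.69]. Speed limits (rad/s): [2.22, 2.22, 2.79, 3.14, 3.14, 3.14].

### API

Orientations are given as a rotation vector (axis times angle).
In Python, from station import status, capture, close_job, models gives the robot as it stands.
- The arm moves only by the tool servo_tool, never from a script. Its argument "series" is one flat list of numbers, 7 for each row, row after row: the opening, from 0 (shut) to 1 (fully open), then the shift along the tool's x, y, z in cm, then the turn, a rotation vector about the tool's x, y, z in rad. In form: [grip, x, y, z, wx, wy, wz, grip, x, y, z, wx, wy, wz, ...]. A call has 1 to 12 rows; each row is the pose to reach, as a shift and turn from the pose commanded when the call began, along the tool's axes at that moment; what a row does not reach only later rows make up. A row lasts 1/10 s, in which the tool goes at most 50 mm and 8.59 degrees, less where a joint would pass 70% of its speed; a pose out of reach is approached as far as the arm can. A call with a gripper value outside its range is refused whole. The fingers move at their own pace and stop on an object; "force" is the grip in N (left out, the last holds). Time passes only in rows, so rows that repeat a pose let the fingers close. It gives the time, the measured TCP pose, the force and the opening at its end, in the units of the state.
- status.state(): the state, without advancing time (a new reading comes with each control period).
- capture(name): name is "scene" or "top" or "wrist"; returns a dict with "pixels" (384x512x3 uint8, red, green, blue), "fx", "fy", "cx", "cy" (pixels), "rvec" (rotation vector, rad) and "tvec" (3), from world to camera coordinates, as OpenCV has them; the wrist camera has in their place "hand_eye" (4x4, takes a point from camera to tool coordinates, whose origin is the TCP and whose axes are the flange's). Camera axes: x right, y down, z forward; pixel columns grow to the right and rows downward; lengths in m; the calibration is good to about 2 mm. A picture is of the moment at which its call begins: read the wrist's pose just before it. There is no depth.
- close_job(): hands the job in, once; it reports no verdict.
Trained networks look in a picture, given as the dict that the camera call returned (one of the last four; its "shot" number tells which), for a name from the list of things; names that differ only in an ending like _2 or _b are one class to them, and where a whole thing is asked for, a point or a joint stands for the part that bears it (a point fixed in the world has none). Each returns a list of dicts, best first, with "p" (0 to 1); they miss things now and then, are a little off and sometimes report something else, mostly with a low value. They report only what shows in the picture. A call takes as long as a camera call.
- models.search_frame(picture, name): "point" ([x, y, z] in m, in world coordinates, good to about 4 mm: the middle of the surface that is visible of it).
- models.cut_out(picture, name): "pixels" (384x512 bool, what is visible of it).
- models.spot_point(picture, name): "point" ([x, y, z] in m, in world coordinates, good to about 4 mm: a listed point, or the origin of a listed thing).
The state is a dict: "clock": time; "q": joint angles; "dq": joint speeds; "joint_torque": joint torques, N m; "position": TCP position; "ee_rot": TCP orientation; "ft_force": force on the tool from outside, world axes, zero at the start; "ft_torque": the same for the moment, N m; "gripper_width": finger opening in m.
Only numpy, scipy, OpenCV 4.12 (cv2) and the standard library are available. Lean on these libraries where they do the work, as an engineer would, in place of code of your own. Each camera call takes 0.05 s, during which the arm holds its last target. There are 200 camera calls.

### The job

Pick up the tool battery that has the flat toe, set it down on the open deck of the charger in front of the hood, and slide it toe first under the hood until it is fully home against the charger's inner stop. How deep the stop sits cannot be seen and has to be felt: press the battery against it with about 10 N more than the sliding takes, for a moment, never 20 N or more, and leave it standing there, released. Do not disturb the other things on the desk.

Things in the scene. Friction and masses are not known exactly. Their poses are not given: they have to be found in the camera images.
- pack_center (a point): Loose black tool battery standing on its foot, 0.35-0.65 kg. This point: middle of its grip block in plan, 31.5 mm above the underside. Block 62 mm long (x), 54 wide (y), top 63 mm above the underside; grasp it across its width, above the foot. Foot plate 64 mm wide, 18 high, from 34 mm behind this point to the nose 86 mm in front. Axes: x to the toe, y across, z up.
- pack_nose (a point): Tip of the battery's toe, 9 mm above the underside. The front 55 mm of the foot plate, a bare flat toe 64 mm wide and 18 mm thick with a full-round nose (radius 9 mm); it goes under the charger's hood. Same axes as pack_center.
- charger: Grey charger fixed to the desk, 240 mm long (x), 115 wide (y). Origin: on the desk under the middle of the hood's mouth; x points into the pocket (the way the battery slides), y across, z up. Flat open deck 28 mm above the desk, from x = -150 mm to the mouth at x = 0. Hood from x = 0 to 90 mm, top 64 mm above the desk.
- mouth (a point): Middle of the pocket's mouth, at deck height; axes as the charger's. Hood underside 22 mm above the deck, pocket 68 mm wide; guides 18 mm high flare out 30 degrees from its cheeks to x = -14 mm. At x = 7 mm a sprung cross bar hangs 16 mm above the deck; the toe lifts it 2 mm, it presses with about 6 N: sliding takes 8 to 16 N, and it holds the battery after release.
- terminal (a joint): Inner stop: sprung terminal block under the hood. Its face at rest lies 15 to 45 mm inside the mouth, hidden, different every time. Value in m: 0 at rest; the battery's nose pushes it back 6 mm against a weak spring (2 N) to a rubber-backed end stop at 0.006 (about 1 mm more at 20 N). That is home, nose 21 to 51 mm inside the mouth. More than 20 N on it does damage.
- slab_pack: Bystander: another black battery, a plain 75 x 58 x 50 mm block with no toe; stays where it is. Origin at the centre of its underside.
- mug: Bystander: white mug, 80 mm wide, 95 mm high. Origin at the centre of its underside.
- stapler: Bystander: stapler, 130 x 34 x 60 mm. Origin at the centre of its underside.
- screwdriver: Bystander: screwdriver lying on the desk.
- tape_dispenser: Bystander: tape dispenser, 140 x 50 x 82 mm. Origin at the centre of its underside.
- screw_tray: Bystander: small grey tray, 120 x 90 x 45 mm. Origin at the centre of its underside.

How it is judged:
On the way, in this order (a step that is already met when the one before it is completed fails the run):
1. the battery stands on the charger's open deck, its nose before the hood (z of pack_center in the frame of charger between 0.0555 and 0.0635 m and x of pack_center in the frame of charger between -0.165 and -0.081 m and contact force between pack and charger above 0.5 N), for 0.1 s.
2. the battery is pressed home: terminal block pushed back and at least 5 N on it (value of joint terminal above 0.0045 m and contact force between pack and terminal above 5 N), for 0.1 s.
At the end, for the whole second after the job is handed in: The battery stands at rest on the charger's deck (within 4 mm of flat on it, upright within 0.06 rad, in line with the pocket within 0.12 rad), its toe under the hood and the terminal block held pressed back at least 4.2 mm of its 6 mm, released (value of joint terminal above 0.0042 m and x of pack_center in the frame of charger above -0.069 m and z of pack_center in the frame of charger between 0.0555 and 0.0635 m and angle between pack_center's own z axis and vertical below 0.06 rad and angle between the x axis of pack_center and the x axis of charger, either way round below 0.12 rad and linear speed of pack below 0.01 m/s); the robot touches nothing.
It fails at once if the battery rammed or pressed against the terminal block with more than 20 N (contact force between pack and terminal above 20 N).
It fails at once if a bystander shifted by more than 30 mm (distance of any of slab_pack, mug, stapler, screwdriver, tape_dispenser, screw_tray from where it was at the start of the episode above 0.03 m).
It also fails if it takes over 67 s, if anything falls off the work surface, if the arm or the gripper's body presses on something with over 40 N, if the wrist force passes 120 N, or if a joint passes its speed limit or range.

## Working session

There is one attempt and no reset: what is moved stays moved. The work goes in short steps, Python scripts to look and compute and a tool call to move; the robot and the scene stay as the last step left them, time stands still between calls to the robot, and variables do not carry over. Pictures are saved under pics/ and viewed, about 8 in all and at most 12, crops included, and the job is handed in when it is done.

Besides the shell and the picture viewer there is one more tool, called after ">>>" as name(argument=value, ...), one argument or row to a line, values as JSON. servo_tool: Moves the arm, as the interface text tells. Its arguments: {"type":"object","properties":{"series":{"type":"array"},"force":{"type":"number"}},"required":["series"]}

```bash
mkdir -p pics
cat > h.py <<'E'
import numpy as np, cv2
from station import status, capture, close_job, models
from scipy.spatial.transform import Rotation as R
def save(im,name): cv2.imwrite('pics/'+name,cv2.cvtColor(im,cv2.COLOR_RGB2BGR))
E
python3 - <<'E'
from h import *
s=status.state();print(s['clock'],s['position'],s['ee_rot'],s['ft_force'],s['gripper_width'])
a=capture('scene');b=capture('top')
save(np.hstack([a['pixels'],b['pixels']])[:, :],'a.png') if 0 else (save(a['pixels'],'a.png'),save(b['pixels'],'b.png'))
for c,n in((a,'scene'),(b,'top')):
  for t in ['pack_center','pack_nose','charger','mouth','slab_pack','mug','stapler','tape_dispenser','screw_tray','screwdriver']:
    r=models.spot_point(c,t); print(n,t,[(np.round(x['point'],3).tolist(),round(x['p'],2)) for x in r[:3]])
E
```

```text
0.0 [0.20287574 0.59086532 0.19693038] [-5.17216250e-01 -3.09839375e+00  1.78217027e-03] [ 0.09690657 -0.26203531 -0.41620899] 0.09479532879359819
scene pack_center [([0.567, -0.228, 0.033], 0.91)]
scene pack_nose [([0.537, -0.151, 0.01], 0.9), ([0.759, 0.12, -0.002], 0.61)]
scene charger [([0.574, 0.122, -0.002], 0.97)]
scene mouth [([0.574, 0.125, 0.026], 0.92)]
scene slab_pack [([0.716, -0.292, -0.006], 0.73), ([0.676, 0.352, 0.003], 0.22)]
scene mug [([0.765, -0.161, 0.0], 0.93)]
scene stapler [([0.365, -0.079, 0.004], 0.65)]
scene tape_dispenser [([0.442, 0.345, -0.0], 0.92)]
scene screw_tray [([0.673, 0.354, 0.002], 0.58)]
scene screwdriver [([0.757, 0.12, -0.003], 0.54)]
top pack_center [([0.571, -0.228, 0.034], 0.95)]
top pack_nose [([0.537, -0.15, 0.008], 0.92), ([0.674, 0.356, 0.0], 0.39)]
top charger [([0.575, 0.124, -0.001], 0.94)]
top mouth [([0.571, 0.126, 0.028], 0.81)]
top slab_pack [([0.716, -0.285, -0.004], 0.66)]
top mug [([0.772, -0.159, -0.001], 0.63)]
top stapler [([0.366, -0.077, 0.0], 0.64)]
top tape_dispenser [([0.443, 0.35, 0.001], 0.88), ([0.572, 0.126, 0.029], 0.44)]
top screw_tray [([0.674, 0.355, -0.002], 0.71), ([0.366, -0.079, -0.001], 0.38)]
top screwdriver [([0.757, 0.119, 0.002], 0.87)]
```

View pics/b.png

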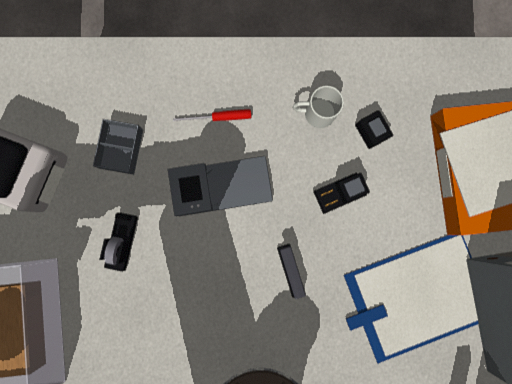

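View pics/a.png

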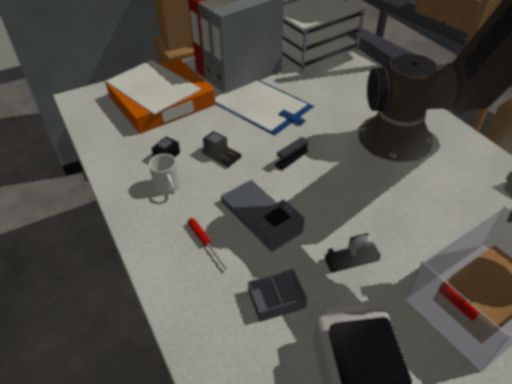

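The top view shows the charger around (220,185), hood on the left and deck to the right. The toed battery is at (342,192), its toe pointing left, and the slab battery is at (374,128). The scene view agrees. Next I fit the model outlines to the masks to get the yaws.

```bash
cat >> h.py <<'E'
from scipy.optimize import minimize
def box(x0,x1,w,z0,z1): return np.array([[x,y,z] for x in(x0,x1) for y in(-w/2,w/2) for z in(z0,z1)])
CH=[box(-.15,0,.115,0,.028),box(0,.09,.115,0,.064)]
PK=[box(-.034,.086,.064,0,.018),box(-.031,.031,.054,.018,.063)]
def mask(c,parts,p,S=4):
    m=np.zeros((384*S,512*S),np.uint8); r=R.from_euler('z',p[2]).as_matrix()
    K=np.array([[c['fx'],0,c['cx']],[0,c['fy'],c['cy']],[0,0,1]],float)
    for b in parts:
        w=b@r.T+[p[0],p[1],p[3] if len(p)>3 else 0]
        u=cv2.projectPoints(w,np.array(c['rvec'],float),np.array(c['tvec'],float),K,None)[0].reshape(-1,2)
        cv2.fillConvexPoly(m,cv2.convexHull(np.round((u+.5)*S-.5).astype(np.int32)),1)
    return cv2.resize(m.astype(np.float32),(512,384),interpolation=cv2.INTER_AREA)
def fit(obs,parts,p0,z=0):
    f=lambda p:sum(np.abs(mask(c,parts,[*p,z])-m).sum()/m.sum() for c,m in obs)
    s=np.array([[0,0,0],[.01,0,0],[0,.01,0],[0,0,.1]])
    o=minimize(f,p0,method='Nelder-Mead',options=dict(initial_simplex=np.array(p0)+s,xatol=1e-4,fatol=1e-4))
    return o.x,o.fun
E
python3 - <<'E'
from h import *
a=capture('scene');b=capture('top')
for n,parts,p0 in(('charger',CH,[.574,.124,1.7]),('pack_center',PK,[.569,-.228,1.96])):
    ms=[]
    for c in(a,b):
        r=models.cut_out(c,n); ms.append((c,r[0]['pixels'].astype(np.float32)))
    for o in (ms,ms[:1],ms[1:]): print(n,*fit(o,parts,p0))
E
```

```text
charger [0.57291888 0.12346329 1.72800082] 0.08046787977218628
charger [0.57261129 0.12226049 1.71831964] 0.055004797875881195
charger [0.57360801 0.12374266 1.72407546] 0.026330584660172462
pack_center [ 0.56972606 -0.22800268  1.97521657] 0.18217234313488007
pack_center [ 0.56803512 -0.23081412  1.92046501] 0.10377506166696548
pack_center [ 0.56991263 -0.22793398  1.96389342] 0.063624806702137
```

```bash
cat >> h.py <<'E'
def rel(x,y,z,yaw):
    s=status.state(); r0=R.from_rotvec(s['ee_rot'])
    cy,sy=np.cos(yaw),np.sin(yaw)
    rt=R.from_matrix(np.array([[cy,sy,0],[sy,-cy,0],[0,0,-1]]))
    d=r0.inv().apply(np.array([x,y,z])-s['position'])*100
    print('t',round(s['clock'],2),'shift cm',d.round(2),'turn',(r0.inv()*rt).as_rotvec().round(4),'F',np.round(s['ft_force'],2),'q',np.round(s['q'],2),'w',round(s['gripper_width'],4))
E
python3 -c "
from h import *
rel(.5698,-.228,.2,1.965)"
```

```text
t 1.4 shift cm [-61.3  -65.55  -0.25] turn [ 1.000e-04 -0.000e+00  8.457e-01] F [ 0.21 -0.28 -0.74] q [ 1.13  0.49  1.56 -0.    1.09 -0.11] w 0.0949
```

>>> servo_tool(
  series=[1, -61.3, -65.5, -0.3, 0, 0, 0.846, 1, -61.3, -65.5, -0.3, 0, 0, 0.846, 1, -61.3, -65.5, -0.3, 0, 0, 0.846, 1, -61.3, -65.5, -0.3, 0, 0, 0.846, 1, -61.3, -65.5, -0.3, 0, 0, 0.846, 1, -61.3, -65.5, -0.3, 0, 0, 0.846, 1, -61.3, -65.5, -0.3, 0, 0, 0.846, 1, -61.3, -65.5, -0.3, 0, 0, 0.846, 1, -61.3, -65.5, -0.3, 0, 0, 0.846, 1, -61.3, -65.5, -0.3, 0, 0, 0.846, 1, -61.3, -65.5, -0.3, 0, 0, 0.846, 1, -61.3, -65.5, -0.3, 0, 0, 0.846],
)

```text
clock: 2.6
position: [0.449, 0.0416, 0.1999]
ee_rot: [1.744, 2.613, 0.001]
ft_force: [0.8, 0.7, 1.2]
gripper_width: 0.095
```

```bash
python3 -c "
from h import *
rel(.5698,-.228,.2,1.965)"
```

```text
t 2.6 shift cm [-2.953e+01  8.100e-01 -1.000e-02] turn [ 0.0008  0.0002 -0.0004] F [0.82 0.75 1.24] q [-0.05  0.24  1.96  0.    0.94 -0.45] w 0.095
```

>>> servo_tool(
  series=[1, -29.5, 0.8, 0, 0, 0, 0, 1, -29.5, 0.8, 0, 0, 0, 0, 1, -29.5, 0.8, 0, 0, 0, 0, 1, -29.5, 0.8, 0, 0, 0, 0, 1, -29.5, 0.8, 0, 0, 0, 0, 1, -29.5, 0.8, 0, 0, 0, 0, 1, -29.5, 0.8, 0, 0, 0, 0, 1, -29.5, 0.8, 0, 0, 0, 0, 1, -29.5, 0.8, 0, 0, 0, 0],
)

```text
clock: 3.5
position: [0.5687, -0.2248, 0.1995]
ee_rot: [-1.743, -2.613, -0.0]
ft_force: [0.5, 0.9, 0.8]
gripper_width: 0.0951
```

```bash
cat >> h.py <<'E'
def wristcam():
    s=status.state(); c=capture('wrist')
    T=np.eye(4);T[:3,:3]=R.from_rotvec(s['ee_rot']).as_matrix();T[:3,3]=s['position']
    M=np.linalg.inv(T@np.array(c['hand_eye']))
    c=dict(c);e=dict(c);e['rvec']=R.from_matrix(M[:3,:3]).as_rotvec();e['tvec']=M[:3,3]
    return c,e
E
python3 -c "
from h import *
rel(.5698,-.228,.2,1.965)
c,e=wristcam();save(c['pixels'],'w1.png')
for n in('pack_center','pack_nose'): print([(np.round(x['point'],4),x['p']) for x in models.spot_point(c,n)[:2]])
m=models.cut_out(c,'pack_center')[0]['pixels'].astype(np.float32)
print(m.sum(),*fit([(e,m)],PK,[.5698,-.228,1.965]))
"
```

```text
t 3.5 shift cm [-0.34 -0.02 -0.05] turn [-0.0002 -0.0006  0.0003] F [0.46 0.89 0.79] q [-0.48  0.47  1.59  0.    1.08 -0.88] w 0.0951
[(array([ 0.566 , -0.2263,  0.0318]), 0.83)]
[(array([ 0.5343, -0.1462,  0.0098]), 0.86)]
4559.0 [ 0.56925573 -0.22817384  1.96806378] 0.05002467706799507
```

View pics/w1.png

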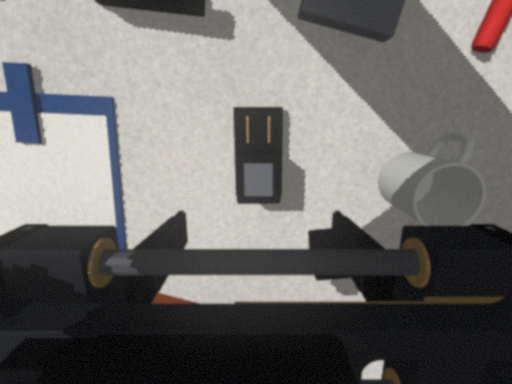

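The wrist view shows the battery straight ahead of the jaws at (258,155), toe away from the wrist and lined up with it. The fit agrees within 1 mm, so I descend.

>>> servo_tool(
  series=[1, -0.3, 0, 5, 0, 0, 0, 1, -0.3, 0, 9, 0, 0, 0, 1, -0.3, 0, 12, 0, 0, 0, 1, -0.3, 0, 14.5, 0, 0, 0, 1, -0.3, 0, 15.9, 0, 0, 0, 1, -0.3, 0, 15.9, 0, 0, 0, 1, -0.3, 0, 15.9, 0, 0, 0],
)

```text
clock: 4.4
position: [0.5707, -0.2284, 0.0415]
ee_rot: [1.743, 2.613, 0.0]
ft_force: [-1.0, 0.3, 0.5]
gripper_width: 0.0952
```

>>> servo_tool(
  series=[0, 0, 0, 0, 0, 0, 0, 0, 0, 0, 0, 0, 0, 0, 0, 0, 0, 0, 0, 0, 0, 0, 0, 0, 0, 0, 0, 0, 0, 0, 0, 0, 0, 0, 0, 0, 0, 0, 0, 0, 0, 0, 0, 0, 0, 0, 0, 0, 0, 0, 0, 0, 0, 0, 0, 0],
  force=45,
)

```text
clock: 5.2
position: [0.5701, -0.2285, 0.0406]
ee_rot: [-1.744, -2.613, -0.0]
ft_force: [-1.9, -0.0, 1.4]
gripper_width: 0.0531
```

```bash
python3 -c "
from h import *
rel(.5692,-.228,.04,1.966)"
```

```text
t 5.2 shift cm [ 0.08 -0.07  0.06] turn [-0.0001 -0.0002 -0.0013] F [-1.94 -0.03  1.43] q [-0.49  0.66  1.73  0.    0.75 -0.88] w 0.0531
```

>>> servo_tool(
  series=[0, 0, 0, -2, 0, 0, 0, 0, 0, 0, -5, 0, 0, 0, 0, 0, 0, -8, 0, 0, 0, 0, 0, 0, -10, 0, 0, 0, 0, 0, 0, -10, 0, 0, 0, 0, 0, 0, -10, 0, 0, 0],
)

```text
clock: 5.8
position: [0.5698, -0.2282, 0.1395]
ee_rot: [-1.743, -2.612, 0.0]
ft_force: [-0.1, 0.1, -6.2]
gripper_width: 0.0533
```

```bash
python3 -c "
from h import *
rel(.5905,.0101,.14,1.724)"
```

```text
t 5.8 shift cm [21.21 11.06 -0.04] turn [-0.0007 -0.0008  0.2408] F [-0.11  0.15 -6.22] q [-0.49  0.54  1.65  0.    0.96 -0.88] w 0.0533
```

>>> servo_tool(
  series=[0, 4, 2.1, 0, 0, 0, 0.06, 0, 8, 4.2, 0, 0, 0, 0.12, 0, 12, 6.3, 0, 0, 0, 0.18, 0, 16, 8.4, 0, 0, 0, 0.24, 0, 19, 10, 0, 0, 0, 0.241, 0, 20.5, 10.7, 0, 0, 0, 0.241, 0, 21.2, 11.1, 0, 0, 0, 0.241, 0, 21.2, 11.1, 0, 0, 0, 0.241, 0, 21.2, 11.1, 0, 0, 0, 0.241, 0, 21.2, 11.1, 0, 0, 0, 0.241],
)

```text
clock: 6.8
position: [0.5913, 0.0086, 0.1403]
ee_rot: [-2.047, -2.383, 0.0]
ft_force: [0.6, 0.5, -5.3]
gripper_width: 0.0537
```

```bash
python3 -c "
from h import *
rel(.5905,.0101,.0686,1.724)
c,e=wristcam();save(c['pixels'],'w2.png')
for n in('mouth','charger','pack_nose','pack_center'): print(n,[(np.round(x['point'],4),x['p']) for x in models.spot_point(c,n)[:2]])
K=np.array([[e['fx'],0,e['cx']],[0,e['fy'],e['cy']],[0,0,1]])
p=R.from_euler('z',1.724).apply([[0,-.0575,.064],[0,.0575,.064],[.09,-.0575,.064],[.09,.0575,.064],[-.15,-.0575,.028],[-.15,.0575,.028]])+[.573,.1237,0]
print(cv2.projectPoints(p,e['rvec'],e['tvec'],K,None)[0].reshape(-1,2).round(1).tolist())
"
```

```text
t 6.8 shift cm [ 0.16 -0.05  7.17] turn [-0.0003  0.     -0.0016] F [ 0.6   0.54 -5.3 ] q [-0.1   0.51  1.71 -0.    0.93 -0.25] w 0.0537
mouth [(array([0.5733, 0.1237, 0.0287]), 0.79)]
charger [(array([0.5709, 0.1205, 0.0011]), 0.62)]
pack_nose [(array([0.5758, 0.0945, 0.1034]), 0.66)]
pack_center []
[[323.2, 61.5], [191.8, 61.7], [329.7, -61.3], [184.7, -61.1], [308.5, 210.5], [207.4, 210.6]]
```

View pics/w2.png

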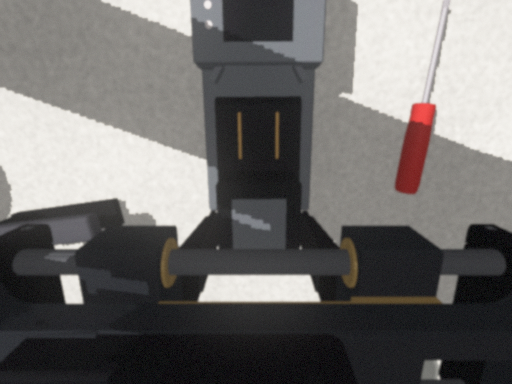

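The hood's front edge runs from about (192,62) to (325,62), where the model predicts it. The toe spans u≈216–302 and is centred on the guides. I make one subpixel lateral check before lowering.

```bash
python3 -c "
from h import *
g=cv2.cvtColor(cv2.imread('pics/w2.png'),cv2.COLOR_BGR2GRAY).astype(float)
for a,b in((42,52),(110,125),(140,150),(85,92)):
  p=g[a:b,180:340].mean(0);d=np.diff(p)
  print(a,[(i+180.5,round(d[i],1)) for i in range(len(d)) if abs(d[i])>6])
c,e=wristcam()
K=np.array([[e['fx'],0,e['cx']],[0,e['fy'],e['cy']],[0,0,1]])
def pr(p,t,yaw): print(cv2.projectPoints(R.from_euler('z',yaw).apply(p)+t,e['rvec'],e['tvec'],K,None)[0].reshape(-1,2).round(1).tolist())
s=status.state();t=s['position']-[0,0,.0406]
pr([[.08,-.032,.018],[.08,.032,.018],[.04,-.032,.018],[.04,.032,.018]],t,1.724)
pr([[.01,-.0575,.064],[.01,.0575,.064],[-.015,-.0575,.028],[-.015,.0575,.028]],[.573,.1237,0],1.724)
"
```

```text
42 [(190.5, np.float64(-6.6)), (191.5, np.float64(-19.9)), (192.5, np.float64(-17.6)), (263.5, np.float64(8.3)), (264.5, np.float64(6.1)), (321.5, np.float64(-10.2)), (322.5, np.float64(-7.4)), (323.5, np.float64(6.8)), (324.5, np.float64(6.6))]
110 [(202.5, np.float64(-9.7)), (203.5, np.float64(-21.5)), (204.5, np.float64(-17.9)), (205.5, np.float64(-7.4)), (213.5, np.float64(-7.7)), (214.5, np.float64(-12.6)), (215.5, np.float64(-13.9)), (235.5, np.float64(6.3)), (236.5, np.float64(19.5)), (237.5, np.float64(22.6)), (238.5, np.float64(6.7)), (239.5, np.float64(-11.9)), (240.5, np.float64(-22.2)), (241.5, np.float64(-16.4)), (273.5, np.float64(7.7)), (274.5, np.float64(22.4)), (275.5, np.float64(22.3)), (276.5, np.float64(6.9)), (277.5, np.float64(-14.6)), (278.5, np.float64(-22.2)), (279.5, np.float64(-16.5)), (299.5, np.float64(10.1)), (300.5, np.float64(17.2)), (301.5, np.float64(9.9)), (311.5, np.float64(14.4)), (312.5, np.float64(21.8)), (313.5, np.float64(11.7))]
140 [(204.5, np.float64(-16.6)), (205.5, np.float64(-20.2)), (206.5, np.float64(-10.6)), (214.5, np.float64(-6.8)),
[... 196 characters left out ...]
1.5, np.float64(-26.5)), (242.5, np.float64(-13.6)), (273.5, np.float64(11.5)), (274.5, np.float64(27.3)), (275.5, np.float64(20.4)), (277.5, np.float64(-19.4)), (278.5, np.float64(-26.5)), (279.5, np.float64(-14.5)), (298.5, np.float64(9.0)), (299.5, np.float64(16.6)), (300.5, np.float64(12.9)), (310.5, np.float64(14.5)), (311.5, np.float64(21.2)), (312.5, np.float64(11.5))]
85 [(200.5, np.float64(-6.3)), (201.5, np.float64(-15.4)), (202.5, np.float64(-20.0)), (203.5, np.float64(-14.1)), (312.5, np.float64(10.6)), (313.5, np.float64(21.9)), (314.5, np.float64(16.4))]
[[302.5, 102.1], [213.6, 102.1], [300.4, 157.4], [215.8, 157.4]]
[[323.6, 50.1], [191.0, 50.2], [314.1, 85.2], [200.9, 85.3]]
```

Lateral offsets are under 1 mm, so I lower the battery, slowly near contact.

>>> servo_tool(
  series=[0, 0.1, 0, 3, 0, 0, 0, 0, 0.1, 0, 5, 0, 0, 0, 0, 0.1, 0, 6, 0, 0, 0, 0, 0.1, 0, 6.5, 0, 0, 0, 0, 0.1, 0, 6.7, 0, 0, 0, 0, 0.1, 0, 6.8, 0, 0, 0, 0, 0.1, 0, 6.9, 0, 0, 0, 0, 0.1, 0, 7, 0, 0, 0, 0, 0.1, 0, 7.05, 0, 0, 0, 0, 0.1, 0, 7.05, 0, 0, 0],
)

```text
clock: 8.1
position: [0.5914, 0.0109, 0.0703]
ee_rot: [2.045, 2.384, 0.001]
ft_force: [0.3, -0.5, -2.9]
gripper_width: 0.0531
```

```bash
python3 -c "
from h import *
rel(.5905,.0101,.0686,1.724)"
```

```text
t 8.1 shift cm [-0.06 -0.1   0.17] turn [ 0.0005  0.0001 -0.0003] F [ 0.33 -0.48 -2.91] q [-0.09  0.6   1.77  0.    0.78 -0.25] w 0.0531
```

>>> servo_tool(
  series=[0, 0, 0, 0.05, 0, 0, 0, 0, 0, 0, 0.1, 0, 0, 0, 0, 0, 0, 0.1, 0, 0, 0, 0, 0, 0, 0.1, 0, 0, 0],
)

```text
clock: 8.5
position: [0.5914, 0.0108, 0.0693]
ee_rot: [2.045, 2.384, 0.001]
ft_force: [0.6, -2.0, -1.3]
gripper_width: 0.0533
```

```bash
python3 -c "
from h import *
rel(.5905,.0101,.0686,1.724)"
```

```text
t 8.5 shift cm [-0.06 -0.1   0.07] turn [ 0.0006  0.0001 -0.0003] F [ 0.6  -2.   -1.33] q [-0.09  0.6   1.77  0.    0.78 -0.25] w 0.0533
```

>>> servo_tool(
  series=[0, 0, 0, 0.05, 0, 0, 0, 0, 0, 0, 0.05, 0, 0, 0, 0, 0, 0, 0.05, 0, 0, 0],
)

```text
clock: 8.8
position: [0.5914, 0.0108, 0.0688]
ee_rot: [2.045, 2.384, 0.001]
ft_force: [1.1, -3.9, 1.0]
gripper_width: 0.0532
```

>>> servo_tool(
  series=[0, 0, 0, 0.03, 0, 0, 0, 0, 0, 0, 0.03, 0, 0, 0, 0, 0, 0, 0.03, 0, 0, 0],
)

```text
clock: 9.1
position: [0.5914, 0.0107, 0.0686]
ee_rot: [2.045, 2.384, 0.001]
ft_force: [-0.8, -5.2, 4.8]
gripper_width: 0.0535
```

>>> servo_tool(
  series=[0.7, 0, 0, 0, 0, 0, 0, 0.7, 0, 0, 0, 0, 0, 0, 0.7, 0, -0.04, 0, 0, 0, 0, 0.7, 0, -0.04, 0, 0, 0, 0, 0, 0, -0.04, 0, 0, 0, 0, 0, 0, -0.04, 0, 0, 0, 0, 0, 0, -0.04, 0, 0, 0, 0, 0, 0, -0.04, 0, 0, 0, 0, 0, 0, -0.04, 0, 0, 0, 0, 0, 0, -0.04, 0, 0, 0, 0],
  force=45,
)

```text
clock: 10.1
position: [0.5909, 0.0109, 0.0682]
ee_rot: [2.045, 2.385, 0.0]
ft_force: [1.4, -0.5, -1.7]
gripper_width: 0.0531
```

```bash
python3 -c "
from h import *
rel(.5905,.0101,.0686,1.724)
c,e=wristcam();save(cv2.resize(c['pixels'][0:256,160:352],None,fx=2.3,fy=2.3),'w3.png')
print([(np.round(x['point'],4),x['p']) for x in models.spot_point(c,'pack_nose')[:2]])
"
```

```text
t 10.1 shift cm [-0.07 -0.05 -0.04] turn [ 0.0003 -0.0001 -0.0003] F [ 1.4  -0.46 -1.66] q [-0.09  0.6   1.77  0.    0.77 -0.25] w 0.0531
[(array([0.5765, 0.0973, 0.0316]), 0.56)]
```

View pics/w3.png

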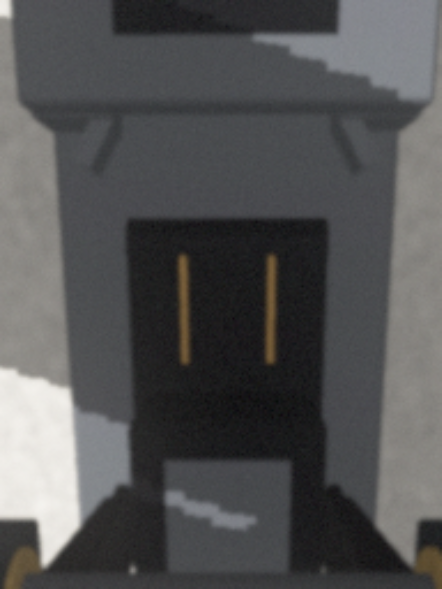

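The crop shows the battery flat on the deck, the toe (127–327) centred between the guides (about 122–333). I slide it in: quickly to the mouth, then by feel.

>>> servo_tool(
  series=[0, 0.4, 0, 0, 0, 0, 0, 0, 0.9, 0, 0, 0, 0, 0, 0, 1.4, 0, 0, 0, 0, 0, 0, 1.9, 0, 0, 0, 0, 0, 0, 2.3, 0, 0, 0, 0, 0, 0, 2.6, 0, 0, 0, 0, 0, 0, 2.8, 0, 0, 0, 0, 0, 0, 2.8, 0, 0, 0, 0, 0],
  force=55,
)

```text
clock: 11.0
position: [0.5864, 0.039, 0.0682]
ee_rot: [-2.045, -2.384, -0.0]
ft_force: [-0.2, 1.4, -0.9]
gripper_width: 0.0533
```

>>> servo_tool(
  series=[0, 0.1, 0, 0, 0, 0, 0, 0, 0.2, 0, 0, 0, 0, 0, 0, 0.3, 0, 0, 0, 0, 0, 0, 0.4, 0, 0, 0, 0, 0, 0, 0.5, 0, 0, 0, 0, 0, 0, 0.6, 0, 0, 0, 0, 0],
)

```text
clock: 11.6
position: [0.5856, 0.0445, 0.0682]
ee_rot: [-2.045, -2.385, -0.0]
ft_force: [-0.1, -2.8, -1.3]
gripper_width: 0.0536
```

>>> servo_tool(
  series=[0, 0.1, 0, 0, 0, 0, 0, 0, 0.2, 0, 0, 0, 0, 0, 0, 0.3, 0, 0, 0, 0, 0, 0, 0.4, 0, 0, 0, 0, 0, 0, 0.5, 0, 0, 0, 0, 0],
)

```text
clock: 12.1
position: [0.5853, 0.0481, 0.0688]
ee_rot: [2.043, 2.384, -0.001]
ft_force: [0.5, -13.4, 4.3]
gripper_width: 0.0531
```

>>> servo_tool(
  series=[0, 0.05, 0, 0, 0, 0, 0, 0, 0.1, 0, 0, 0, 0, 0, 0, 0.15, 0, 0, 0, 0, 0, 0, 0.2, 0, 0, 0, 0, 0],
)

```text
clock: 12.5
position: [0.5853, 0.0499, 0.0689]
ee_rot: [2.043, 2.383, -0.001]
ft_force: [1.2, -13.1, 4.5]
gripper_width: 0.0536
```

>>> servo_tool(
  series=[0, 0.05, 0, 0, 0, 0, 0, 0, 0.1, 0, 0, 0, 0, 0, 0, 0.15, 0, 0, 0, 0, 0, 0, 0.2, 0, 0, 0, 0, 0],
)

```text
clock: 12.9
position: [0.5851, 0.0519, 0.069]
ee_rot: [2.043, 2.383, -0.0]
ft_force: [2.0, -11.9, 4.7]
gripper_width: 0.0534
```

>>> servo_tool(
  series=[0, 0.05, 0, 0, 0, 0, 0, 0, 0.1, 0, 0, 0, 0, 0, 0, 0.15, 0, 0, 0, 0, 0, 0, 0.2, 0, 0, 0, 0, 0],
)

```text
clock: 13.3
position: [0.5848, 0.0541, 0.0689]
ee_rot: [2.043, 2.383, 0.0]
ft_force: [1.8, -10.9, 3.5]
gripper_width: 0.0531
```

>>> servo_tool(
  series=[0, 0.05, 0, 0, 0, 0, 0, 0, 0.1, 0, 0, 0, 0, 0, 0, 0.15, 0, 0, 0, 0, 0, 0, 0.2, 0, 0, 0, 0, 0],
)

```text
clock: 13.7
position: [0.5845, 0.0562, 0.0689]
ee_rot: [2.043, 2.383, 0.0]
ft_force: [1.6, -11.2, 2.9]
gripper_width: 0.0532
```

>>> servo_tool(
  series=[0, 0.05, 0, 0, 0, 0, 0, 0, 0.1, 0, 0, 0, 0, 0, 0, 0.15, 0, 0, 0, 0, 0, 0, 0.2, 0, 0, 0, 0, 0],
)

```text
clock: 14.1
position: [0.5842, 0.0581, 0.0688]
ee_rot: [2.043, 2.383, 0.0]
ft_force: [1.1, -10.7, 3.0]
gripper_width: 0.053
```

>>> servo_tool(
  series=[0, 0.05, 0, 0, 0, 0, 0, 0, 0.1, 0, 0, 0, 0, 0, 0, 0.15, 0, 0, 0, 0, 0, 0, 0.2, 0, 0, 0, 0, 0],
)

```text
clock: 14.5
position: [0.5839, 0.0601, 0.0688]
ee_rot: [2.043, 2.383, 0.0]
ft_force: [1.7, -10.4, 1.8]
gripper_width: 0.0535
```

>>> servo_tool(
  series=[0, 0.05, 0, 0, 0, 0, 0, 0, 0.1, 0, 0, 0, 0, 0, 0, 0.15, 0, 0, 0, 0, 0, 0, 0.2, 0, 0, 0, 0, 0],
)

```text
clock: 14.9
position: [0.5836, 0.0619, 0.0689]
ee_rot: [2.043, 2.383, 0.0]
ft_force: [2.0, -12.1, 3.5]
gripper_width: 0.0532
```

>>> servo_tool(
  series=[0, 0.05, 0, 0, 0, 0, 0, 0, 0.1, 0, 0, 0, 0, 0, 0, 0.15, 0, 0, 0, 0, 0, 0, 0.2, 0, 0, 0, 0, 0],
)

```text
clock: 15.3
position: [0.5833, 0.0638, 0.0689]
ee_rot: [2.043, 2.383, -0.0]
ft_force: [2.5, -12.7, 3.0]
gripper_width: 0.0532
```

>>> servo_tool(
  series=[0, 0.05, 0, 0, 0, 0, 0, 0, 0.1, 0, 0, 0, 0, 0, 0, 0.15, 0, 0, 0, 0, 0],
)

```text
clock: 15.6
position: [0.5831, 0.0653, 0.0689]
ee_rot: [2.043, 2.383, -0.0]
ft_force: [1.5, -13.4, 3.2]
gripper_width: 0.0534
```

>>> servo_tool(
  series=[0, 0.05, 0, 0, 0, 0, 0, 0, 0.1, 0, 0, 0, 0, 0, 0, 0.1, 0, 0, 0, 0, 0],
)

```text
clock: 15.9
position: [0.5829, 0.0663, 0.0689]
ee_rot: [2.043, 2.383, 0.0]
ft_force: [2.4, -12.2, 3.0]
gripper_width: 0.053
```

>>> servo_tool(
  series=[0, 0.05, 0, 0, 0, 0, 0, 0, 0.1, 0, 0, 0, 0, 0, 0, 0.1, 0, 0, 0, 0, 0],
)

```text
clock: 16.2
position: [0.5828, 0.0672, 0.0689]
ee_rot: [2.043, 2.383, -0.0]
ft_force: [1.8, -11.8, 3.5]
gripper_width: 0.0536
```

>>> servo_tool(
  series=[0, 0.05, 0, 0, 0, 0, 0, 0, 0.1, 0, 0, 0, 0, 0, 0, 0.15, 0, 0, 0, 0, 0],
)

```text
clock: 16.5
position: [0.5828, 0.0677, 0.0693]
ee_rot: [2.041, 2.383, -0.001]
ft_force: [0.7, -23.6, 8.8]
gripper_width: 0.0532
```

The force jumped from 12 to 23.6 N while the arm nearly stopped, which is the end stop with about 12 N extra. I hold briefly, then read.

>>> servo_tool(
  series=[0, 0, 0, 0, 0, 0, 0, 0, 0, 0, 0, 0, 0, 0, 0, 0, 0, 0, 0, 0, 0],
)

```text
clock: 16.8
position: [0.5828, 0.0677, 0.0693]
ee_rot: [2.042, 2.382, -0.001]
ft_force: [0.9, -19.7, 7.5]
gripper_width: 0.0532
```

>>> servo_tool(
  series=[0.7, 0, 0, 0, 0, 0, 0, 0.9, 0, 0, 0, 0, 0, 0, 0.9, 0, 0, 0, 0, 0, 0, 0.9, 0, 0, 0, 0, 0, 0, 0.9, 0, 0, 0, 0, 0, 0],
)

```text
clock: 17.3
position: [0.5816, 0.0705, 0.0682]
ee_rot: [-2.045, -2.385, -0.0]
ft_force: [0.9, -0.2, 0.0]
gripper_width: 0.0838
```

>>> servo_tool(
  series=[0.9, 0, 0, -1.5, 0, 0, 0, 0.9, 0, 0, -4, 0, 0, 0, 0.9, 0, 0, -7, 0, 0, 0, 0.9, 0, 0, -10, 0, 0, 0, 0.9, 0, 0, -13, 0, 0, 0, 0.9, 0, 0, -13, 0, 0, 0, 0.9, 0, 0, -13, 0, 0, 0],
)

```text
clock: 18.0
position: [0.5816, 0.0703, 0.1984]
ee_rot: [2.045, 2.384, 0.001]
ft_force: [-0.5, -0.2, -0.3]
gripper_width: 0.0856
```

```bash
python3 -c "
from h import *
s=status.state();print(s['clock'],s['position'],s['ft_force'],s['gripper_width'])
c,e=wristcam();a=capture('scene');b=capture('top')
save(c['pixels'],'w4.png');save(cv2.resize(a['pixels'][150:270,180:340],None,fx=4,fy=4,interpolation=cv2.INTER_CUBIC),'a4.png')
ch=[.573,.1237]
for n,k in(('wrist',c),('scene',a),('top',b)):
  for t in('pack_center','slab_pack','mug','stapler','screwdriver'):
    r=models.spot_point(k,t)
    if r:
      p=np.array(r[0]['point']); print(n,t,p.round(4),round(r[0]['p'],2), R.from_euler('z',-1.724).apply(p-[*ch,0]).round(4) if t=='pack_center' else '')
m=models.cut_out(c,'pack_center')[0]['pixels'].astype(np.float32);print(m.sum())
"
```

```text
18.0 [0.58159232 0.07029135 0.19842755] [-0.52130789 -0.2474869  -0.31942463] 0.08563860580338784
wrist pack_center [0.5823 0.0699 0.0582] 0.8 [-0.0546 -0.001   0.0582]
wrist screwdriver [0.7565 0.1231 0.0014] 0.66 
scene pack_center [0.5852 0.0645 0.0598] 0.8 [-0.0604 -0.003   0.0598]
scene slab_pack [ 0.7166 -0.2913 -0.0025] 0.67 
scene mug [ 0.7654 -0.1591 -0.0024] 0.82 
scene stapler [ 0.3657 -0.0758  0.0024] 0.81 
scene screwdriver [ 0.7545  0.1184 -0.0029] 0.72 
top slab_pack [ 0.7152 -0.2883 -0.002 ] 0.76 
top stapler [ 0.3661 -0.0734 -0.0004] 0.96 
top screwdriver [ 0.7558  0.1172 -0.0008] 0.69 
3958.0
```

View pics/w4.png

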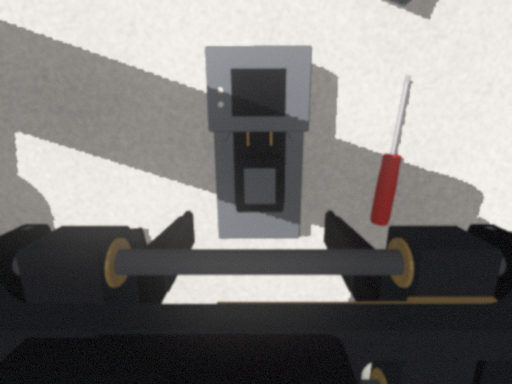

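View pics/a4.png

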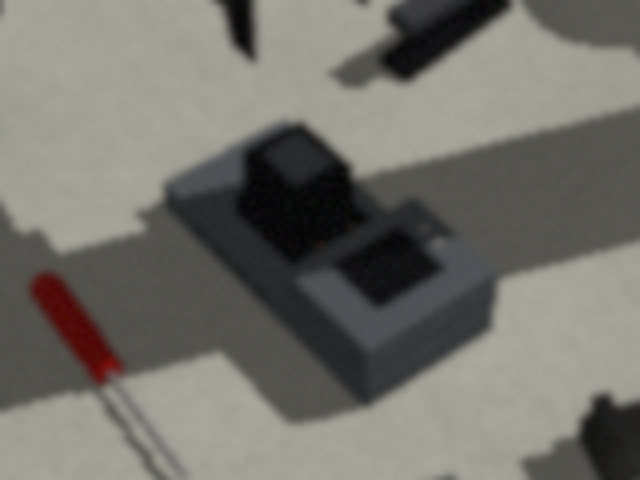

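The wrist view shows the battery straight on the deck, block at about (260,185), toe under the hood edge at row 125. The scene crop shows it upright and flat. The bystanders checked are unmoved and the gripper is clear, so I hand in.

```bash
python3 -c "
from h import *
print(close_job())"
```

```text
the job is handed in; nothing more can be done
None
```

I set the toed battery on the charger's deck, slid it toe first under the hood to the inner stop, released it and handed the job in at about 18 s. No verdict was reported.

- **Set-down:** after lowering, I opened the gripper once and gripped again so the battery stood flat. It was within about 1 mm of the pocket's centre line.
- **Press:** sliding took about 11 N. The terminal's spring showed as a rise of about 2 N. Roughly 6 mm further the force jumped to 23.6 N, about 12 N above sliding, and settled to about 20 N while I held. I estimate the nose is about 28 mm inside the mouth.
- **Last checks:** the pictures show the battery upright and in line with its toe under the hood. The network put its centre 58–60 mm above the desk, 55 and 60 mm before the mouth in the two views, a 6 mm disagreement. The arm was 130 mm up and touching nothing.
- **Bystanders:** the slab battery, mug, stapler and screwdriver were within about 5 mm of where they started. I did not re-measure the tape dispenser or the screw tray, but the arm only started near them, well above.
- **Not confirmed:** the terminal block is hidden, so that it stays pressed back after release rests on the force readings and the bar's friction.

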